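Rotate and restock a vending machine's snack tray, then log its lanes

ROBOT

A 6-joint arm with a two-finger parallel gripper is mounted at the origin on the work surface. World frame = base frame: x ahead of the robot, y to its left, z up, the work surface at z = 0. Lengths are in m, angles in degrees, forces in N, time in s.
With the tool pointing down it reaches from about 0.325 to 0.775 m from the base axis. Payload 5.5 kg.
Tool frame: the origin (TCP) lies at the centre of the arm's flange, where the gripper is bolted on; the fingertips stand 182 mm ahead of it and the grasp point (between the pads) lies 163 mm ahead of it; z points along the fingers, y is the direction in which the jaws open and shut (so a half turn about z gives the same grasp; the last joint's range is limited). The gripper opens to 88 mm and grips with 3 to 60 N. Pads are 20 mm wide; open, the fingers measure 115 mm over their backs; the gripper's body (75 mm by 178 mm) begins 61 mm behind the grasp point.
Start: joints at [61.61, 5.22, 70.514, -0, 104.267, -3.249], TCP at [0.255, 0.543, 0.405] pointing down, gripper open.
Joint ranges: [-164.24, 164.24], [-49.07, 125.15], [9.68, 141.18], [-86.29, 266.29], [3.28, 154.24], [-151.56, 151.56]. Speed limits (degrees/s): [147.25, 147.25, 172.46, 180, 180, 180].

INTERFACE

Orientations are given as [roll, pitch, yaw] about the fixed x, y, z axes, in that order (R = Rz(yaw) Ry(pitch) Rx(roll)).
In Python, from station import r gives the robot as it stands. The module is installed in compiled form; this text tells all that it offers. Calls block until the motion is done:
- r.reach(position, orientation): joint-space move of the TCP to a pose.
- r.servo_line(position, rotation=None, speed=0.15): straight line of the TCP; rotation=None keeps the orientation; speed is the mean speed in m/s.
- r.move_joints(angles): joint-space move.
- r.let_go() and r.grab(squeeze=None): open the fingers fully, or close them until they stop; squeeze is the grip in N (None keeps the last).
- r.wait(seconds).
- r.inverse_kinematics(position, orientation): joint angles nearest the present ones, or None.
- r.sense(): the state.
- r.snapshot(name): name is "scene" or "top"; returns a dict with "frame" (480x640x3 uint8, red, green, blue), "fx", "fy", "cx", "cy" (pixels), "R" (3x3) and "t" (3): a world point X has camera coordinates R X + t. Camera axes: x right, y down, z forward; pixel columns grow to the right and rows downward; lengths in m; the calibration is good to about 2 mm. A picture is of the moment at which its call begins. There is no depth.
A pose or a line that the arm cannot do raises r.IKError and nothing moves.
- r.hand_in(): hands the job in, once; it reports no verdict.
The state is a dict: "clock": time; "joints": joint angles; "joint_vel": joint speeds; "joint_torque": joint torques, N m; "tcp_pos": TCP position; "orientation": TCP orientation; "contact_force": force on the tool from outside, world axes, zero at the start; "torque": the same for the moment, N m; "opening": finger opening in m.
Only numpy, scipy, OpenCV 4.12 (cv2) and the standard library are available. Lean on these libraries where they do the work, as an engineer would, in place of code of your own. Each camera call takes 0.05 s, during which the arm holds its last target. There are 200 camera calls.

TASK

Restock the snack tray: in each lane pull the older pack forward until it is up against the front rail, then stand all the new packs (tins, cartons, jars) from the cardboard sheet upright in the lane of their own kind, in line and close up behind the older one, cartons square to the lane with a broad side to the front. When the whole tray is loaded, take the logging wand out of its dock, touch its tip squarely onto the steel button of each of the three lanes in turn from left to right as the robot sees them, resting about a second on each, and stand the wand fully home in its dock again. Leave the coin tube, the screwdriver and the roll of tape where they are.

Things in the scene. Friction and masses are not known exactly. Their poses are not given: they have to be found in the camera images.
- tray: Fixed pull-out vending tray, dark steel, 535 long, 288 wide. x runs along the lanes from front (robot side) to back, y left, z up. Origin: at table level, below the front rail's inner face (where the front packs stand against it, x = 0), on the middle lane's centre line. The rail reaches to x = -50, flat top at z = 55. A motor bar (120 high) ends the lanes at x = 420.
- lane1 (a point): Front end of the left lane: on its floor's centre line (tray y = +92), at the front rail's inner face, 30 above the table; axes as the tray's. The lane is 80 wide between 12 thick walls whose tops are 22 above its floor.
- lane2 (a point): Front end of the middle lane: on its floor's centre line (tray y = 0), at the front rail's inner face, 30 above the table; axes as the tray's. The lane is 80 wide between 12 thick walls whose tops are 22 above its floor.
- lane3 (a point): Front end of the right lane: on its floor's centre line (tray y = -92), at the front rail's inner face, 30 above the table; axes as the tray's. The lane is 80 wide between 12 thick walls whose tops are 22 above its floor.
- button1 (a point): Centre of the top face of the left lane's log button: a round steel disc, diameter 17, 5 high, lying face up on the front rail's top in line with the lane (27 in front of the rail's inner face, 60 above the table).
- button2 (a point): Centre of the top face of the middle lane's log button: a round steel disc, diameter 17, 5 high, lying face up on the front rail's top in line with the lane (27 in front of the rail's inner face, 60 above the table).
- button3 (a point): Centre of the top face of the right lane's log button: a round steel disc, diameter 17, 5 high, lying face up on the front rail's top in line with the lane (27 in front of the rail's inner face, 60 above the table).
- tin_old_mid (a point): Centre, half-way up, of the older tin, upright in one of the three lanes (which one varies) some way behind the front rail: steel snack tin with a white band and a ring pull, diameter 54, height 64, 0.19 kg. z axis up; x axis roughly along the lane, away from the robot.
- tin_new1_mid (a point): Centre, half-way up, of new tin 1, of the same make and size as the older tin; it starts upright on the cardboard sheet, or is absent.
- tin_new2_mid (a point): Centre, half-way up, of new tin 2, of the same make and size as the older tin; it starts upright on the cardboard sheet, or is absent.
- carton_old_mid (a point): Centre, half-way up, of the older carton, upright in one of the three lanes (which one varies) some way behind the front rail: white paper snack carton 50 (its x) by 58 (its y) by 60 high with a grey band, 0.16 kg; the 58 wide faces are its broad sides. z axis up; x axis roughly along the lane, away from the robot.
- carton_new1_mid (a point): Centre, half-way up, of new carton 1, of the same make and size as the older carton; it starts upright on the cardboard sheet, or is absent.
- carton_new2_mid (a point): Centre, half-way up, of new carton 2, of the same make and size as the older carton; it starts upright on the cardboard sheet, or is absent.
- jar_old_mid (a point): Centre, half-way up, of the older jar, upright in one of the three lanes (which one varies) some way behind the front rail: squat amber glass jar with a wide steel lid, straight-sided, diameter 60, height 62, 0.24 kg. z axis up; x axis roughly along the lane, away from the robot.
- jar_new1_mid (a point): Centre, half-way up, of new jar 1, of the same make and size as the older jar; it starts upright on the cardboard sheet, or is absent.
- jar_new2_mid (a point): Centre, half-way up, of new jar 2, of the same make and size as the older jar; it starts upright on the cardboard sheet, or is absent.
- sheet: Fixed cardboard layer sheet, 270 (x) by 185 (y), 4 thick, on the table to the left or the right of the tray; the new packs stand on it. Origin: centre of its underside.
- dock: Fixed upright dock of the wand, a black block 70 by 70, 85 high, on the other side of the tray, with a vertical hole of diameter 23 through its middle. Origin: centre of its underside.
- wand_grip (a point): Middle of the grip of the logging wand, a straight pen standing tip down in the dock: 122 above the tip, on the axis. From the tip up: steel tip of diameter 8, 14 long; barrel of diameter 16 up to 80; collar of diameter 32 from 80 to 88, resting on the dock's top; round grip of diameter 22 from 88 to 155. z axis from tip to grip.
- wand_tip (a point): Tip of the wand, its lowest point (5 above the table when the wand is home).
- wand: The same wand, 0.09 kg; origin at its tip.
- coin_tube: Bystander: brass coins in a tube, diameter 34, 75 high, 0.45 kg, standing loose at the robot's end of the sheet. Origin: centre of its underside.
- driver: Bystander: a screwdriver lying loose just beyond the dock. Origin: under its middle.
- tape: Bystander: roll of tape lying flat, diameter 90, 24 high, loose beside the dock, on the robot's side. Origin: centre of its underside.
Not all that is in view belongs to the job. Leave any blue look-alike of the part that bears tin_old_mid alone. What is shaped like the part that bears carton_new2_mid but turquoise is not meant.

How it is judged (in metres and radians):
On the way, in this order (a step that is already met when the one before it is completed fails the run):
1. the tray is loaded: older packs at the front, every new pack behind its own kind (x of tin_old_mid in the frame of tray between 0.022 and 0.039 m and ((y of tin_old_mid in the frame of tray between 0.072 and 0.112 m and y of tin_new1_mid in the frame of tray between 0.072 and 0.112 m and y of tin_new2_mid in the frame of tray between 0.072 and 0.112 m) or (y of tin_old_mid in the frame of tray between -0.02 and 0.02 m and y of tin_new1_mid in the frame of tray between -0.02 and 0.02 m and y of tin_new2_mid in the frame of tray between -0.02 and 0.02 m) or (y of tin_old_mid in the frame of tray between -0.112 and -0.072 m and y of tin_new1_mid in the frame of tray between -0.112 and -0.072 m and y of tin_new2_mid in the frame of tray between -0.112 and -0.072 m)) and (x of tin_new1_mid in the frame of tray between 0.071 and 0.105 m or x of tin_new2_mid in the frame of tray between 0.071 and 0.105 m) and (x of tin_new1_mid in the frame of tray between 0.071 and 0.105 m or x of tin_new1_mid in the frame of tray between 0.12 and 0.171 m) and (x of tin_new2_mid in the frame of tray between 0.071 and 0.105 m or x of tin_new2_mid in the frame of tray between 0.12 and 0.171 m) and angle between each of tin_old_mid, tin_new1_mid, tin_new2_mid, carton_old_mid, carton_new1_mid, carton_new2_mid, jar_old_mid, jar_new1_mid, jar_new2_mid's own z axis and vertical below 0.12 rad and z of each of tin_old_mid, tin_new1_mid, tin_new2_mid in the frame of tray below 0.068 m and x of carton_old_mid in the frame of tray between 0.02 and 0.037 m and ((y of carton_old_mid in the frame of tray between 0.072 and 0.112 m and y of carton_new1_mid in the frame of tray between 0.072 and 0.112 m and y of carton_new2_mid in the frame of tray between 0.072 and 0.112 m) or (y of carton_old_mid in the frame of tray between -0.02 and 0.02 m and y of carton_new1_mid in the frame of tray between -0.02 and 0.02 m and y of carton_new2_mid in the frame of tray between -0.02 and 0.02 m) or (y of carton_old_mid in the frame of tray between -0.112 and -0.072 m and y of carton_new1_mid in the frame of tray between -0.112 and -0.072 m and y of carton_new2_mid in the frame of tray between -0.112 and -0.072 m)) and (x of carton_new1_mid in the frame of tray between 0.065 and 0.099 m or x of carton_new2_mid in the frame of tray between 0.065 and 0.099 m) and (x of carton_new1_mid in the frame of tray between 0.065 and 0.099 m or x of carton_new1_mid in the frame of tray between 0.11 and 0.161 m) and (x of carton_new2_mid in the frame of tray between 0.065 and 0.099 m or x of carton_new2_mid in the frame of tray between 0.11 and 0.161 m) and z of each of carton_old_mid, carton_new1_mid, carton_new2_mid in the frame of tray below 0.066 m and angle between the y axis of each of carton_old_mid, carton_new1_mid, carton_new2_mid and the y axis of tray, either way round below 0.25 rad and x of jar_old_mid in the frame of tray between 0.025 and 0.042 m and ((y of jar_old_mid in the frame of tray between 0.072 and 0.112 m and y of jar_new1_mid in the frame of tray between 0.072 and 0.112 m and y of jar_new2_mid in the frame of tray between 0.072 and 0.112 m) or (y of jar_old_mid in the frame of tray between -0.02 and 0.02 m and y of jar_new1_mid in the frame of tray between -0.02 and 0.02 m and y of jar_new2_mid in the frame of tray between -0.02 and 0.02 m) or (y of jar_old_mid in the frame of tray between -0.112 and -0.072 m and y of jar_new1_mid in the frame of tray between -0.112 and -0.072 m and y of jar_new2_mid in the frame of tray between -0.112 and -0.072 m)) and (x of jar_new1_mid in the frame of tray between 0.08 and 0.114 m or x of jar_new2_mid in the frame of tray between 0.08 and 0.114 m) and (x of jar_new1_mid in the frame of tray between 0.08 and 0.114 m or x of jar_new1_mid in the frame of tray between 0.135 and 0.186 m) and (x of jar_new2_mid in the frame of tray between 0.08 and 0.114 m or x of jar_new2_mid in the frame of tray between 0.135 and 0.186 m) and z of each of jar_old_mid, jar_new1_mid, jar_new2_mid in the frame of tray below 0.067 m), for 0.3 s.
2. the wand's tip rests on the left lane's button (distance between wand_tip and button1 below 0.008 m and contact force between wand and tray above 0.3 N), for 0.4 s.
3. the wand's tip rests on the middle lane's button (distance between wand_tip and button2 below 0.008 m and contact force between wand and tray above 0.3 N), for 0.4 s.
4. the wand's tip rests on the right lane's button (distance between wand_tip and button3 below 0.008 m and contact force between wand and tray above 0.3 N), for 0.4 s.
At the end, for the whole second after the job is handed in: Older packs within 12 mm of the front rail; new ones behind their own kind in its lane, at most 12 mm of gap per pack counted from the rail; all upright (7 degrees) and at rest, cartons within 14 degrees of square, broad side to the front; wand upright in its dock, collar down (all of step 1 and linear speed of each of tin_old, tin_new1, tin_new2, carton_old, carton_new1, carton_new2, jar_old, jar_new1, jar_new2, wand below 0.03 m/s and horizontal distance between wand_tip and dock below 0.008 m and z of wand_tip in the frame of dock below 0.012 m and angle between wand_tip's own z axis and vertical below 0.12 rad); the robot touches nothing.
It fails at once if the coin tube is moved more than 30 mm (distance of coin_tube from where it was at the start of the episode above 0.03 m).
It fails at once if the screwdriver is moved more than 30 mm (distance of driver from where it was at the start of the episode above 0.03 m).
It fails at once if the roll of tape is moved more than 30 mm (distance of tape from where it was at the start of the episode above 0.03 m).
Of tin_new1, tin_new2, carton_new1, carton_new2, jar_new1, jar_new2 only 2 to 4 are there at a start; the rules pass over those that are not, and their reading is None.
At some moment in a run one of tin_new1, tin_new2, carton_new1, carton_new2, jar_new1, jar_new2, tin_old, carton_old, jar_old may be knocked a few centimetres aside while the robot is not near it.
It also fails if it takes over 210 s, if anything falls off the work surface, if the arm or the gripper's body presses on something with over 40 N, if the wrist force passes 120 N, or if a joint passes its speed limit or range.

## Working session

There is one attempt and no reset: what is moved stays moved. The work goes in short steps, each a Python script; the robot and the scene stay as the last script left them, time stands still between calls to the robot, and variables do not carry over. Pictures are saved under pics/ and viewed, about 12 in all and at most 16, crops included, and the job is handed in when it is done.

```bash
mkdir -p pics; python3 - <<'E'
from station import r
import cv2,numpy as np
for n in("top","scene"):
    s=r.snapshot(n); cv2.imwrite(f"pics/{n}0.png",s["frame"][:,:,::-1]); print(n,s["fx"],s["fy"],s["cx"],s["cy"],np.round(s["R"],4).tolist(),np.round(s["t"],4).tolist())
print(r.sense())
E
```

```text
top 615.0686064088316 615.0686064088316 319.89972615423 237.14509906735543 [[0.0103, -0.9999, -0.0127], [-0.9954, -0.0091, -0.0951], [0.095, 0.0136, -0.9954]] [0.0615, 0.5735, 1.5506]
scene 465.898061287464 465.898061287464 314.80042842771854 239.97640522256364 [[0.8018, 0.5976, 0.0067], [0.5124, -0.6817, -0.5223], [-0.3075, 0.4222, -0.8527]] [-0.4918, -0.1931, 1.2048]
{'clock': 0.1, 'joints': array([ 6.16117805e+01,  5.25777655e+00,  7.05728103e+01, -3.14795117e-05,
        1.04268667e+02, -3.25002374e+00]), 'joint_vel': array([-0.02550695, -0.05164187, -0.19166846, -0.05369538,  0.00454796,
        0.08658986]), 'joint_torque': array([ 2.04940545e-03, -4.47854662e+01, -4.07569098e+01,  7.00395321e-02,
        2.84614210e-02, -1.40579591e-04]), 'tcp_pos': array([0.25491843, 0.54320558, 0.40365172]), 'orientation': array([-1.79900904e+02, -5.59654221e-03,  1.54861792e+02]), 'contact_force': array([ 0.71310769,  0.0825557 , -0.0206031 ]), 'torque': array([ 0.04358563, -0.01120856,  0.01624363]), 'opening': 0.0878531626281837}
```

View pics/top0.png

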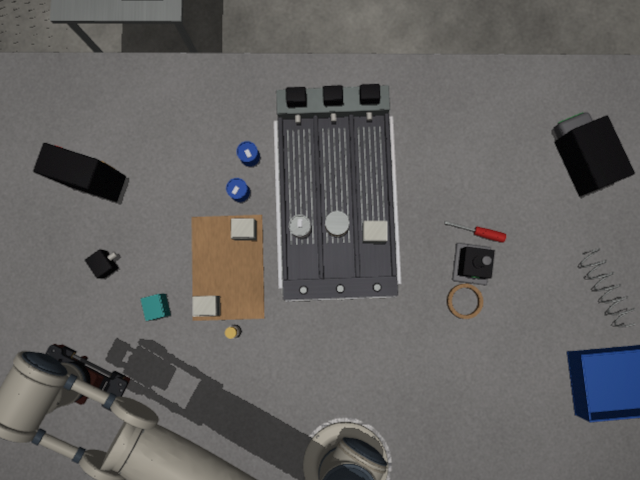

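View pics/scene0.png

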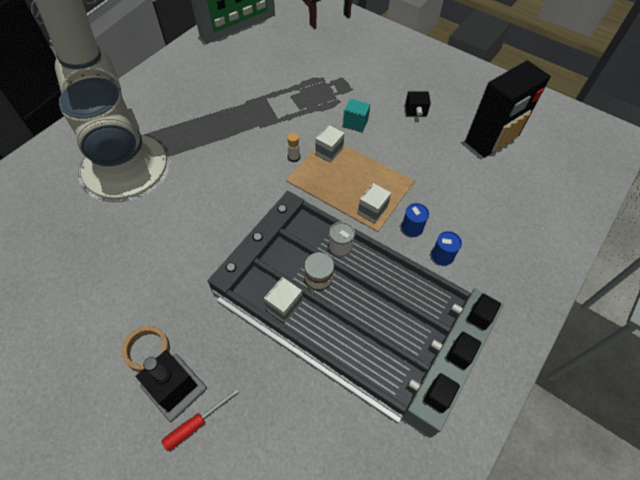

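The top view shows the lanes as tin left (299,226), jar middle (337,223) and carton right (375,231). There are two new cartons on the sheet, at (243,228) and (205,305). The buttons are at (304,290), (340,289) and (377,287), and the dock and wand at about (475,262). The blue tins and the turquoise box are decoys. The scene view agrees. Next I'll measure.

```bash
cat >h.py <<'E'
from station import r
import cv2,numpy as np
def cast(s,uv,z):
    d=s["R"].T@np.array([(uv[0]-s["cx"])/s["fx"],(uv[1]-s["cy"])/s["fy"],1.]); c=-s["R"].T@s["t"]
    return (c+d*(z-c[2])/d[2])
def proj(s,X):
    p=s["R"]@np.array(X)+s["t"]; return np.array([s["fx"]*p[0]/p[2]+s["cx"],s["fy"]*p[1]/p[2]+s["cy"]])
def blobs(s,roi,z,lo,hi=256,amin=20,sat=60):
    "bright, colourless blobs in roi (u0,v0,u1,v1); centre and min-area box cast to height z"
    u0,v0,u1,v1=roi; hsv=cv2.cvtColor(s["frame"],cv2.COLOR_RGB2HSV)
    m=((hsv[...,2]>=lo)&(hsv[...,2]<hi)&(hsv[...,1]<sat)).astype(np.uint8)
    k=np.zeros_like(m);k[v0:v1,u0:u1]=m[v0:v1,u0:u1]
    out=[]
    for c in cv2.findContours(k,cv2.RETR_EXTERNAL,cv2.CHAIN_APPROX_NONE)[0]:
        if cv2.contourArea(c)<amin: continue
        W=np.array([cast(s,p,z)[:2] for p in c[:,0].astype(float)]) # contour in the plane, metres
        (cx,cy),(a,b),ang=cv2.minAreaRect((W*1000).astype(np.float32))
        out.append(((cx/1000,cy/1000),(a,b),ang,cv2.contourArea(c)))
    return out
E
python3 - <<'E'
from h import *
s=r.snapshot("top")
f=s["frame"]
def show(n,roi,z,lo,**k):
    for b in blobs(s,roi,z,lo,**k): print(n,np.round(b[0],4),"size",np.round(b[1],1),"ang",round(b[2],1),"A",b[3])
show("btn",(285,278,395,298),.060,130,amin=8)
show("tin",(285,205,318,245),.094,120)
show("jar",(320,205,356,245),.092,120)
show("cart",(358,215,394,248),.090,140)
show("new",(225,212,262,245),.064,150)
show("new",(190,290,222,322),.064,150)
big=np.hstack([cv2.resize(f[215:325,190:265],None,fx=5,fy=5,interpolation=0)[:550],cv2.resize(f[235:300,440:510],None,fx=5,fy=8,interpolation=0)[:550]])if 0 else None
a=cv2.resize(f[212:322,186:266],None,fx=5,fy=5,interpolation=0); b=cv2.resize(f[235:325,440:512],None,fx=6,fy=6,interpolation=0)
c=np.zeros((550,400+432,3),np.uint8); c[:550,:400]=a; c[:540,400:]=b
cv2.imwrite("pics/z1.png",c[:,:800,::-1])
E
```

```text
btn [0.4383 0.1075] size [12.4 12.3] ang 45.8 A 20.0
btn [0.4417 0.0165] size [12.4 12.5] ang 0.6 A 21.5
btn [ 0.4451 -0.0756] size [12.5 12.4] ang 0.1 A 19.5
tin [0.6025 0.1181] size [81.8 49.3] ang 0.9 A 338.5
jar [0.6109 0.0257] size [72.1 56.8] ang 0.5 A 429.0
cart [ 0.5861 -0.0693] size [49.4 54.2] ang 0.0 A 398.5
new [0.5933 0.2641] size [45.6 53.5] ang 0.5 A 355.5
new [0.3951 0.3542] size [49.1 52.4] ang 1.7 A 369.0
```

View pics/z1.png

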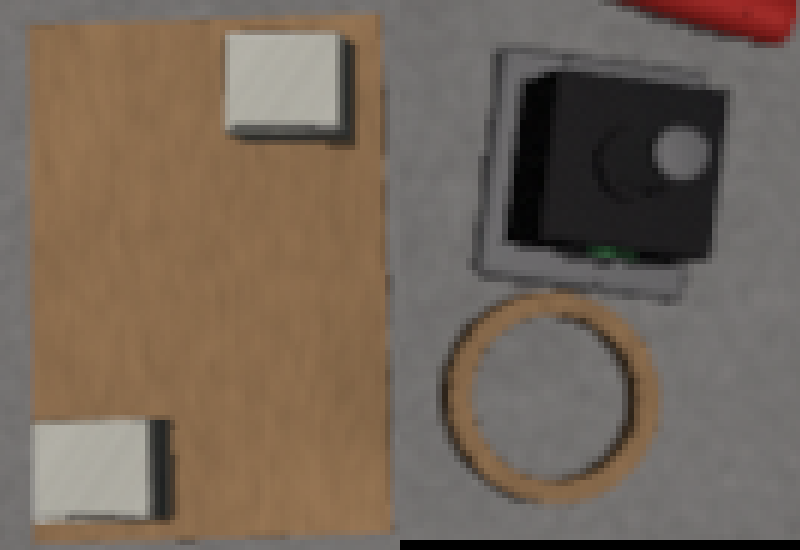

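The crop shows both new cartons square to the sheet, broad side across, at crop centres (283,80) and (92,470). The grip top of the wand is at (683,153), with the collar at (635,165). The buttons give a tray yaw of about 2.1° and a pitch of 91.6 mm, which matches the 92 given. I'll compute the old packs and the wand, then push the first pack.

```bash
cat >>h.py <<'E'
YAW=2.13; O=np.array([.4687,.0171]); cy,sy=np.cos(np.radians(YAW)),np.sin(np.radians(YAW)); M=np.array([[cy,-sy],[sy,cy]])
def w(x,y): return O+M@[x,y]          # tray -> world
def tr(p): return M.T@(np.array(p[:2])-O)
ORI=[180,0,YAW]
def P(xy,zg): return [float(xy[0]),float(xy[1]),zg+.163]   # grasp-point height
def push(lane_y,x_start,x_end,zg=.060):
    "closed fingers behind the pack; finger face is 10 mm ahead of the axis; ends on a force or at x_end-4 mm"
    r.reach(P(w(x_start,lane_y),.20),ORI); r.servo_line(P(w(x_start,lane_y),zg))
    f0=r.sense()["contact_force"]; r.servo_line(P(w(x_end+.004,lane_y),zg),speed=.06)
    for x in np.arange(x_end+.003,x_end-.0045,-.001):
        r.servo_line(P(w(x,lane_y),zg),speed=.02); f=r.sense()["contact_force"]-f0
        if np.linalg.norm(f[:2])>5: break
    print("push end",round(x,4),np.round(f,1)); r.servo_line(P(w(x+.012,lane_y),zg),speed=.08); r.servo_line(P(w(x+.012,lane_y),.20),speed=.25)
E
python3 - <<'E'
from h import *
s=r.snapshot("top"); h=cv2.cvtColor(s["frame"],cv2.COLOR_RGB2HSV)
for n,uv,z in(("tin",(299.5,226),.094),("jar",(337.5,223),.092),("cart",(375,231.3),.090),("bluenear",(237,189),.064),("coin",(232,331),.075)):
    p=cast(s,uv,z); print(n,np.round(p,4),"tray",np.round(tr(p),4))
for n,uv,z in(("griptop",(487.2,260.5),.160),("collar",(479.2,262.3),.093)): print(n,np.round(cast(s,uv,z),4))
t=r.snapshot("scene"); g=cast(s,(487.2,260.5),.160); print("griptop in scene at",proj(t,g))
for y in(.092,0,-.092):
  for x in(.25,.05): print(r.inverse_kinematics(P(w(x,y),.06),ORI) is not None,end=" ")
r.grab(10); push(.092,.225,.064)
s=r.snapshot("top"); cv2.imwrite("pics/p1.png",cv2.resize(s["frame"][190:310,180:400],None,fx=3.5,fy=3.5)[:,:,::-1]); print(r.sense()["clock"])
E
```

```text
tin [0.5937 0.1167 0.094 ] tray [0.1286 0.0949]
jar [0.6022 0.0232 0.092 ] tray [0.1336 0.0011]
cart [ 0.5826 -0.0694  0.09  ] tray [ 0.1107 -0.0906]
bluenear [0.6899 0.2776 0.064 ] tray [0.2307 0.2521]
coin [0.3347 0.2801 0.075 ] tray [-0.1241  0.2678]
griptop [ 0.5091 -0.3257  0.16  ]
collar [ 0.5085 -0.3234  0.093 ]
griptop in scene at [148.06433634 364.00813269]
True True True True True True push end 0.064 [ 5.1 -0.  -2.3]
9.6833
```

View pics/p1.png

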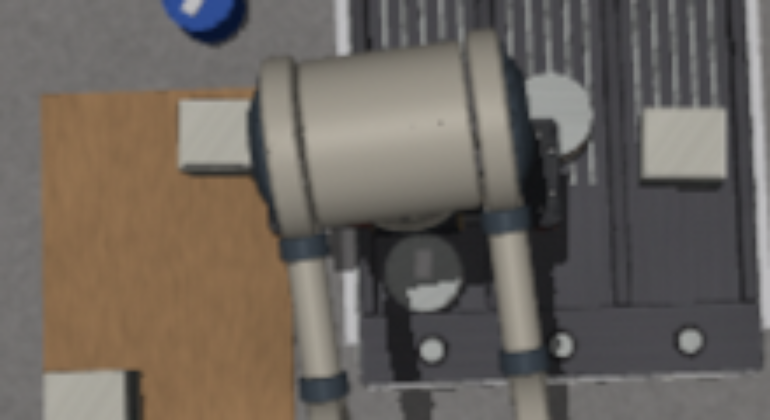

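The tin stands against the rail at (425,272) in the crop; the force came exactly at the nominal distance. The wand's predicted scene pixel (148,364) matches the picture. Next are the jar, the carton and both new cartons.

```bash
cat >>h.py <<'E'
def pick_place(xy,x_to,y_to=-.092):
    r.let_go(); r.reach(P(xy,.18),ORI); r.servo_line(P(xy,.052)); r.grab(20); print("opening",round(r.sense()["opening"],4))
    r.servo_line(P(xy,.21),speed=.25); r.reach(P(w(x_to,y_to),.21),ORI); r.servo_line(P(w(x_to,y_to),.10)); 
    f0=r.sense()["contact_force"][2]
    for z in np.arange(.083,.0765,-.001):
        r.servo_line(P(w(x_to,y_to),z),speed=.05 if z>.0825 else .02)
        if r.sense()["contact_force"][2]-f0>2: break
    print("set down z",round(z,4),"opening",round(r.sense()["opening"],4)); r.let_go(); r.servo_line(P(w(x_to,y_to),.20),speed=.25)
E
python3 - <<'E'
from h import *
push(0,.230,.070); push(-.092,.205,.060); print(r.sense()["clock"])
pick_place((.5933,.2641),.081); print(r.sense()["clock"])
r.reach(P((.42,.20),.24),ORI)
s=r.snapshot("top"); cv2.imwrite("pics/p2.png",cv2.resize(s["frame"][190:330,180:400],None,fx=3.5,fy=3.5)[:,:,::-1]); print(r.sense()["clock"])
E
```

```text
push end 0.071 [ 5.7  0.3 -0.6]
push end 0.061 [ 7.8  0.6 -2.8]
22.025
opening 0.0576
set down z 0.077 opening 0.0583
32.475
33.6917
```

View pics/p2.png

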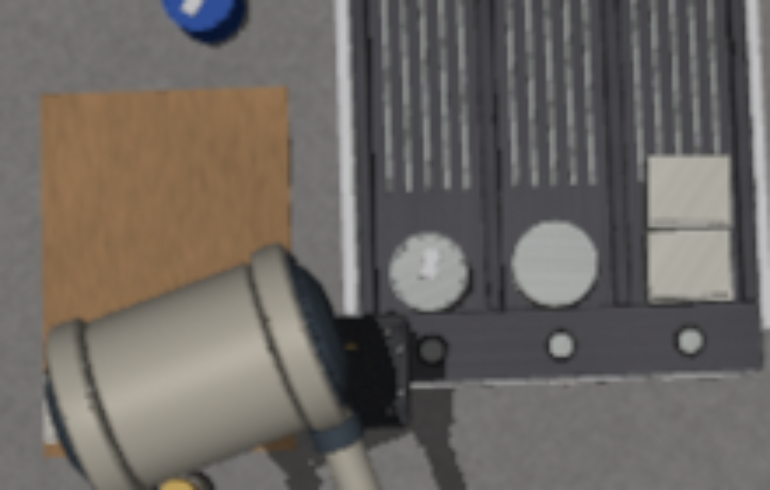

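The tin, jar and carton stand at the rail, and the first new carton is close up behind the older one at (690,190). Next is the second carton; I'll measure it again with the arm out of the way.

```bash
python3 - <<'E'
from h import *
r.reach(P((.6,-.05),.24),ORI); s=r.snapshot("top")
b=[q for q in blobs(s,(150,205,266,345),.064,150) if q[3]>200]; print(b)
assert len(b)==1 and abs(b[0][0][0]-.3951)<.005 and abs(b[0][0][1]-.3542)<.005
pick_place(b[0][0],.133); r.grab(10); push(-.092,.195,.160)
r.reach(P((.45,-.30),.30),ORI)
s=r.snapshot("top"); cv2.imwrite("pics/p3.png",cv2.resize(s["frame"][190:330,180:400],None,fx=3.5,fy=3.5)[:,:,::-1]); print(r.sense()["clock"])
E
```

```text
[((0.3949986267089844, 0.354231689453125), (48.90196228027344, 52.404685974121094), 1.718570590019226, 357.0)]
opening 0.0582
set down z 0.077 opening 0.0578
push end 0.162 [ 5.9  1.  -0.3]
51.2833
```

View pics/p3.png

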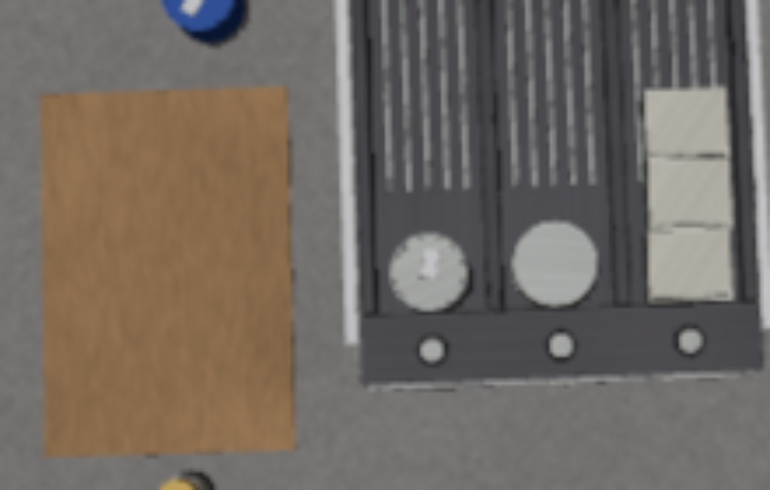

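The tray is fully loaded: three cartons in a closed row, and the tin and jar at the rail. Now I'll take the wand and check it hanging from the gripper.

```bash
python3 - <<'E'
from h import *
D=(.509,-.325)
r.let_go(); r.reach(P(D,.24),ORI); r.servo_line(P(D,.127),speed=.1); r.grab(30); print("opening",r.sense()["opening"])
r.servo_line(P(D,.26),speed=.08); print("opening",r.sense()["opening"],r.sense()["clock"])
b=w(-.027,.092); r.reach(P(b,.225),ORI)
out=[]
for n in("top","scene"):
    s=r.snapshot(n); q=proj(s,[b[0],b[1],.060]); u,v=q.astype(int); print(n,q,proj(s,[b[0],b[1],.103]))
    c=s["frame"][max(0,v-75):v+35,max(0,u-60):u+60]; out.append(cv2.resize(c,(400,380)))
cv2.imwrite("pics/w1.png",np.hstack(out)[:,:,::-1])
E
```

```text
opening 0.021582621286687725
opening 0.02215759439510829 57.225
top [302.77239548 289.47981116] [302.05563713 289.2954364 ]
scene [281.8119733  207.79023175] [280.76642727 196.46215001]
```

View pics/w1.png

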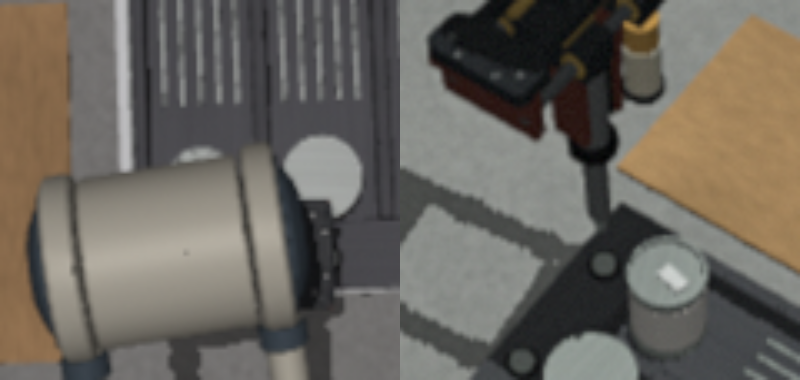

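The wand hangs upright and centred. Its tip is at about (281,196) in the scene, against (280.8,196.5) predicted, right over button 1 at (282,208). Now I'll touch the buttons.

```bash
python3 - <<'E'
from h import *
for y in(.092,0,-.092):
    b=w(-.027,y); r.servo_line(P(b,.225)); r.wait(.3); f0=r.sense()["contact_force"][2]
    r.servo_line(P(b,.187),speed=.06)
    for z in np.arange(.1865,.176,-.0005):
        r.servo_line(P(b,z),speed=.02); f=r.sense()["contact_force"][2]-f0
        if f>3: break
    r.wait(1.1); print(y,"z",round(z,4),"f",round(f,1),round(r.sense()["contact_force"][2]-f0,1))
    r.servo_line(P(b,.225),speed=.08)
D=(.509,-.325)
r.reach(P(D,.262),ORI); s=r.snapshot("scene"); u,v=proj(s,[D[0],D[1],.085]).astype(int); print(u,v,proj(s,[*D,.14]),proj(s,[*D,.09]))
cv2.imwrite("pics/w2.png",cv2.resize(s["frame"][v-70:v+50,u-70:u+70],None,fx=5,fy=5)[:,:,::-1]); print(r.sense()["opening"],r.sense()["clock"])
E
```

```text
0.092 z 0.1815 f 3.2 6.8
0 z 0.181 f 7.4 5.5
-0.092 z 0.181 f 7.5 6.5
160 375 [151.84818491 367.13807969] [159.98740713 375.22181877]
0.021769622674685553 79.1833
```

View pics/w2.png

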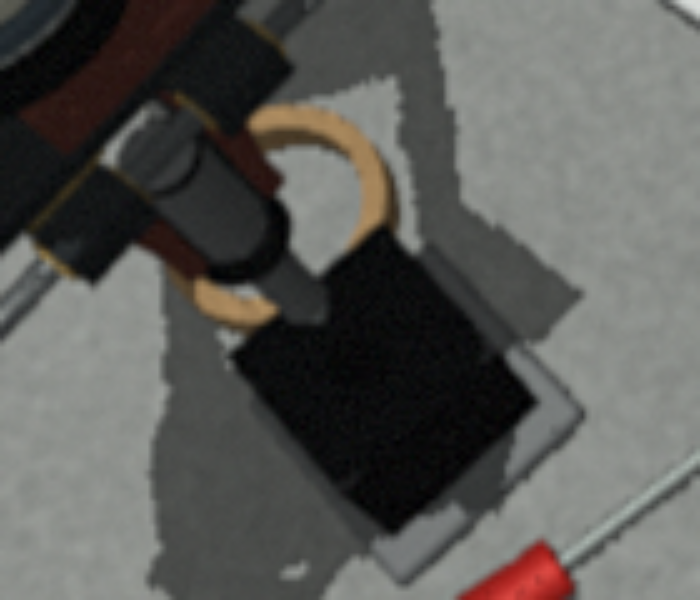

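All three touches registered force (6 to 7 N, held 1.1 s). The wand is still straight, with its tip at (153.6,368.6) in the scene over the dock. I'll insert it while watching the force.

```bash
python3 - <<'E'
from h import *
D=(.509,-.325); r.wait(.3); f0=r.sense()["contact_force"].copy()
for z in [*np.arange(.230,.135,-.005),*np.arange(.134,.121,-.0005)]:
    r.servo_line(P(D,z),speed=.05 if z>.135 else .02); f=r.sense()["contact_force"]-f0
    if np.linalg.norm(f)>4: break
print("stop z",round(z,4),np.round(f,1),r.sense()["clock"])
if z<.131:
    r.let_go(); r.servo_line(P(D,.27)); r.reach(P((.40,-.10),.32),ORI) ; r.reach(P((.35,.25),.32),ORI)
    out=[]
    s=r.snapshot("top"); a=cv2.resize(s["frame"][190:330,270:515],None,fx=2.2,fy=2.2)
    t=r.snapshot("scene"); b=cv2.resize(t["frame"][310:430,90:240],None,fx=1.65,fy=308/120)
    cv2.imwrite("pics/f1.png",np.hstack([a,b])[:,:,::-1])
    q=blobs(s,(470,245,500,275),.160,90,amin=20); print(q,r.sense()["clock"])
E
```

```text
stop z 0.126 [-3.   2.4  6.8] 89.225
[((0.5102508544921875, -0.32637020874023437), (14.017000198364258, 16.338117599487305), 0.5455394387245178, 34.0), ((0.5115465087890625, -0.33191571044921875), (67.75035095214844, 44.28955841064453), 0.5313683748245239, 167.0)] 93.8667
```

```bash
ls pics
```

```text
f1.png
p1.png
p2.png
p3.png
scene0.png
top0.png
w1.png
w2.png
z1.png
```

View pics/f1.png

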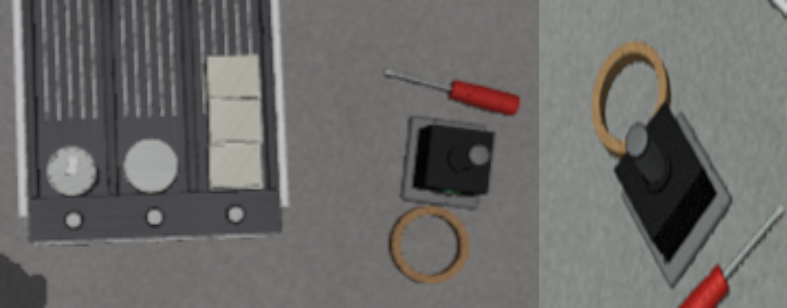

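```bash
python3 - <<'E'
from h import *
r.reach(P((.35,.35),.34),ORI); s=r.snapshot("top")
for n,roi,z,lo in(("cart3",(360,200,392,276),.09,140),("jar",(322,240,356,279),.092,120),("tin",(286,240,318,279),.094,120)):
    for b in blobs(s,roi,z,lo,amin=100): print(n,np.round(tr(b[0]),4),np.round(b[1],1),round(b[2]-YAW,1))
cv2.imwrite("pics/f2.png",cv2.resize(s["frame"][190:350,180:400],None,fx=3.5,fy=3.5)[:,:,::-1])
E
```

```text
cart3 [ 0.0769 -0.0924] [148.6  57.9] -0.6
jar [0.0313 0.0029] [57.1 57.2] 43.3
tin [0.0263 0.0925] [51.4 51.4] -1.6
```

View pics/f2.png

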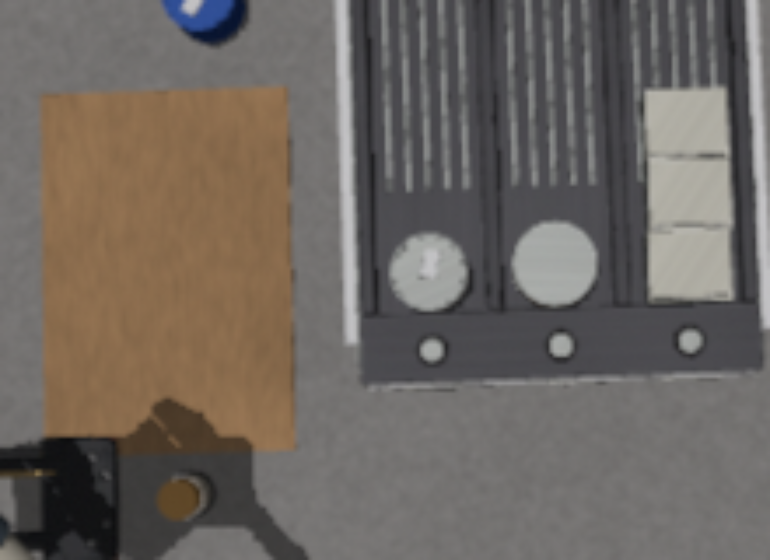

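All checks agree: the packs are at the rail, the cartons form a closed row, the wand's grip top is within 2 mm of its starting place, and the bystanders have not moved. I'll hand in.

```bash
python3 -c "
from h import *
print(r.hand_in(), r.sense()['clock'])"
```

```text
the job is handed in; nothing more can be done
the job is handed in; nothing more can be done
```

The tray is restocked and logged, and the job is handed in; the robot's clock read about 94 s at the last reading before that. The hand-in gives no verdict, so the result rests on my own checks below.

- **Loading:** I pushed the older tin, jar and carton up to the front rail until I felt contact. The two new cartons, the only new packs present, stand in the right lane behind the older carton, and I pushed the row closed.
- **Logging:** I touched the wand to the left, middle and right buttons in that order, about 5–7 N for 1.1 s each. I then put it back in its dock until the collar touched down.

**Last checks:**

| Item | Measured | Expected |
|---|---|---|
| Tin, distance from rail (tray x) | 26 mm | 27 mm |
| Jar, distance from rail (tray x) | 31 mm | 30 mm |
| Carton row, centre (tray x) | 77 mm | 75 mm |
| Carton row, angle to lane | 0.6° | 0° |
| Wand grip top, shift from start | about 1–2 mm | 0 mm |

In the pictures the coin tube, screwdriver and tape have not moved. I saw no pack knocked aside during the run, and no check failed or disagreed.

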